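Close the terminal box with its tongued cover

TASK

Put the cover that has a tongue on the open terminal box: hold it by its grip with the tongue end tilted down, hook the tongue under the hood at the near end of the box, then swing the other end down until the cover lies flat and fully home inside the far upstand, squarely over the opening. Let go of it, and leave the plain cover without a tongue where it lies.

Things in the scene. Friction and masses are not known exactly. Their poses are not given: they have to be found in the camera images.
- terminal_box: Open grey box, fixed, 166 x 104 mm. Origin: centre of underside; x along its length, hood end at -x, nearest the robot. Level rim at z = 45 mm carries the cover. Hood top plate: x -83 to -51, upper face z = 64; slot below it z 45 to 59, 92 mm wide, open to +x, closed at x = -77. At +x an upstand to z = 57, inner face x = +77. Cover goes in tongue first, tilted 10 to 20 degrees.
- tongue_cover_grip (a point): Loose 4 mm steel cover with tongue, about 0.2 kg, tongue (-x) roughly to the robot. Body 112 x 96 mm plus tongue 26 long, 56 wide. Black upright grip bar: 50 long (x), 12 thick (y), 28 high; this point is the bar's centre, 18 mm over the plate's underside. Tongue tip at x = -69 mm, other end +69. Seated: axes parallel to the box's, this point 63 mm over the box's origin, within 8 mm along x.
- tongue_tip (a point): Middle of the tongue's tip edge, half-way through the plate's thickness; fixed to the cover with the tongue, same axes.
- plain_cover_grip (a point): Middle of the other loose steel cover, the wrong one: plain rectangle 112 x 96 x 4 mm with the same grip bar and no tongue, flat on the bench. Same point and axes as for the other cover.
Mind the look-alikes: they are no part of the job. What is shaped like the part that bears tongue_cover_grip but red is not meant. Of the things shaped like the terminal_box, the grey one is meant.

How it is judged (in metres and radians):
On the way:
1. the tongue is in the slot under the hood while the cover is still tilted (x of tongue_tip in the frame of terminal_box below -0.053 m and z of tongue_tip in the frame of terminal_box between 0.043 and 0.059 m and y of tongue_tip in the frame of terminal_box between -0.03 and 0.03 m and angle between tongue_cover_grip's own z axis and vertical above 0.06 rad), for 0.05 s.
At the end, for the whole second after the job is handed in: The cover with the tongue lies flat on the box's rim (within 3 mm in height and 3 degrees), its tongue at least 4 mm under the hood and its other end inside the far upstand (cover centre within 12 mm of the box's along x), within 14 mm sideways and 10 degrees of square, at rest (x of tongue_cover_grip in the frame of terminal_box between -0.012 and 0.012 m and y of tongue_cover_grip in the frame of terminal_box between -0.014 and 0.014 m and z of tongue_cover_grip in the frame of terminal_box between 0.06 and 0.066 m and x of tongue_tip in the frame of terminal_box below -0.055 m and angle between tongue_cover_grip's own z axis and vertical below 0.05 rad and angle between the x axis of tongue_cover_grip and the x axis of terminal_box, either way round below 0.175 rad and linear speed of tongue_cover below 0.02 m/s); the robot touches nothing.
It fails at once if the plain cover is pushed or carried more than 30 mm from where it lay (distance of plain_cover_grip from where it was at the start of the episode above 0.03 m).
It also fails if it takes over 38 s, if anything falls off the work surface, if the arm or the gripper's body presses on something with over 40 N, if the wrist force passes 120 N, or if a joint passes its speed limit or range.

ROBOT

A 6-joint arm with a two-finger parallel gripper is mounted at the origin on a cart in front of the work surface, level with it; the furniture and walls round the work are solid. World frame = base frame: x ahead of the robot, y to its left, z up, the work surface at z = 0. Lengths are in m, angles in degrees, forces in N, time in s.
With the tool pointing down it reaches from about 0.35 to 0.975 m from the base axis. Payload 4.9 kg.
Tool frame: the origin (TCP) lies on the centre line of the jaws, within the pads' length; the fingertips stand 14 mm ahead of it and the grasp point (between the pads) lies 5 mm behind it; z points along the fingers, y is the line along which they close (so a half turn about z gives the same grasp; the last joint's range is limited). The gripper opens to 85 mm and grips with 20 to 120 N. Pads are 22 mm wide; open, the fingers measure 114 mm over their backs; the gripper's body (76 mm by 85 mm) begins 54 mm behind the grasp point. The pads swing forward as they close: fully open they stand 13 mm farther back than shut.
Start: joints at [58.785, 3.019, 92.412, -0, 84.569, -6.818], TCP at [0.258, 0.569, 0.225] pointing down, gripper open.
Joint ranges: [-172.51, 172.51], [-57.92, 126.97], [3.15, 148.05], [-58.71, 238.71], [5.1, 150.11], [-179.66, 179.66]. Speed limits (degrees/s): [147.25, 147.25, 180, 180, 180, 180].

INTERFACE

Orientations are given as a 3x3 rotation matrix whose columns are the frame's x, y, z axes.
In Python, from workcell import arm gives the robot as it stands. Calls block until the motion is done:
- arm.reach(position, orientation): joint-space move of the TCP to a pose.
- arm.move_l(position, rot=None, max_speed=0.15): straight line of the TCP; rot=None keeps the orientation; max_speed is the mean speed in m/s.
- arm.goto_joints(angles): joint-space move.
- arm.grip(opening, squeeze=None): opening from 0.0 (shut) to 1.0 (fully open); squeeze is the grip in N (None keeps the last); returns when the fingers have stopped.
- arm.dwell(seconds).
- arm.inverse_kinematics(position, orientation): joint angles nearest the present ones, or None.
- arm.get_state(): the state.
- arm.grab_frame(name): name is "scene" or "top"; returns (picture, depth): 480x640x3 uint8, red, green, blue; 480x640 float32, m along the optical axis (not along the pixel's ray), 0 where there is no reading.
- arm.camera_params(name): a dict with "mtx" (3x3 intrinsics, pixels), "pose" (4x4, takes a point from camera to world coordinates). Camera axes: x right, y up, looking along -z (the intrinsics and any distortion apply to the point x, -y, -z); pixel columns grow to the right and rows downward; lengths in m; the calibration is good to about 2 mm. A picture is of the moment at which its call begins. camera_params takes no time and is no camera call.
A pose or a line that the arm cannot do raises arm.MotionError and nothing moves.
- arm.finish_job(): hands the job in; it is judged then, once.
The state is a dict: "t": time; "joint_pos": joint angles; "dq": joint speeds; "joint_torque": joint torques, N m; "position": TCP position; "eef_rot": TCP orientation; "ft_force": force on the tool from outside, world axes, zero at the start; "torque": the same for the moment, N m; "grip_width": opening from 0.0 (shut) to 1.0 (fully open); "gripper_force": force on a finger pad.
Only numpy, scipy, OpenCV 4.12 (cv2) and the standard library are available. Lean on these libraries where they do the work, as an engineer would, in place of code of your own. Each camera call takes 0.05 s, during which the arm holds its last target. There are 200 camera calls.

## Working session

There is one attempt and no reset: what is moved stays moved. The work goes in short steps, each a Python script; the robot and the scene stay as the last script left them, time stands still between calls to the robot, and variables do not carry over. Pictures are saved under pics/ and viewed, at most 10 in all, crops included, and the job is handed in when it is done.

```bash
mkdir -p pics; ls; python3 - <<'E'
from workcell import arm
import cv2,numpy as np
for n in("scene","top"):
    p,d=arm.grab_frame(n); cv2.imwrite(f"pics/{n}0.png",p[:,:,::-1]); np.savez(f"{n}0.npz",p=p,d=d)
    c=arm.camera_params(n); print(n,{k:np.round(v,3) for k,v in c.items()},(d>0).mean())
print(arm.get_state()["t"])
E
```

```text
pics
scene {'mtx': array([[529.642,   0.   , 322.7  ],
       [  0.   , 529.642, 234.329],
       [  0.   ,   0.   ,   1.   ]]), 'pose': array([[-0.681,  0.283, -0.675, -0.699],
       [-0.732, -0.287,  0.618,  1.062],
       [-0.019,  0.915,  0.403,  0.753],
       [ 0.   ,  0.   ,  0.   ,  1.   ]])} 0.9961555989583334
top {'mtx': array([[558.3  ,   0.   , 314.607],
       [  0.   , 558.3  , 237.029],
       [  0.   ,   0.   ,   1.   ]]), 'pose': array([[-0.467,  0.759, -0.453, -0.281],
       [-0.884, -0.397,  0.246,  0.4  ],
       [ 0.007,  0.515,  0.857,  1.561],
       [ 0.   ,  0.   ,  0.   ,  1.   ]])} 0.9959602864583333
0.1
```

View pics/top0.png

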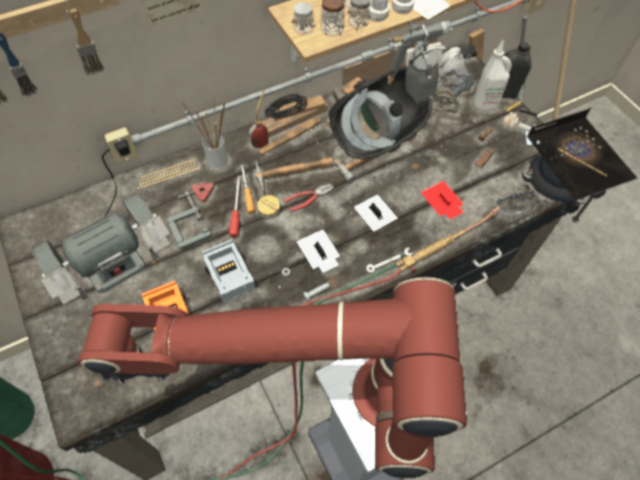

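View pics/scene0.png

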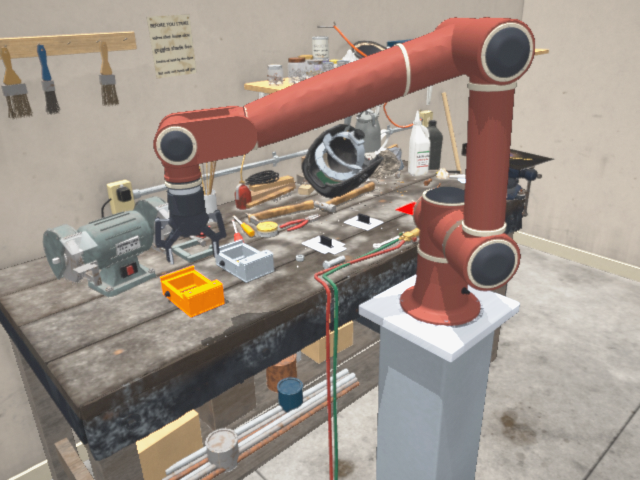

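Candidates in top view: white cover with tongue (320,251), white plain cover (376,212), red tongued cover (443,199, not meant). Boxes: grey (229,270), orange (163,298, not meant). I choose the white one at (320,251) and the grey box, and check that in a crop.

```bash
cat > h.py <<'E'
import numpy as np,cv2
from workcell import arm
def ray(n,uv):
    c=arm.camera_params(n);K=np.array(c["mtx"]);T=np.array(c["pose"])
    uv=np.atleast_2d(uv).astype(float)
    d=np.c_[(uv[:,0]-K[0,2])/K[0,0],-(uv[:,1]-K[1,2])/K[1,1],-np.ones(len(uv))]
    return T[:3,3],d@T[:3,:3].T
def onplane(n,uv,z):
    o,d=ray(n,uv); return o+d*((z-o[2])/d[:,2])[:,None]
def cloud(n,depth):
    v,u=np.mgrid[:480,:640]; o,d=ray(n,np.c_[u.ravel(),v.ravel()])
    return (o+d*depth.reshape(-1,1)).reshape(480,640,3)
E
python3 - <<'E'
from h import *
np.set_printoptions(precision=4,suppress=True)
for n,rs in(("top",[(290,225,60,55),(350,188,55,50),(195,235,70,70)]),("scene",[(295,228,60,30),(338,208,50,26),(210,235,70,50)])):
    f=np.load(n+"0.npz");p,d=f["p"],f["d"];C=cloud(n,d)
    for i,(x,y,w,h) in enumerate(rs):
        s=p[y:y+h,x:x+w].astype(int)
        if i<2:
            m=((s.min(2)>165)).astype(np.uint8)
            k,l,st,_=cv2.connectedComponentsWithStats(m);b=1+np.argmax(st[1:,4]);m=(l==b).astype(np.uint8)
            cs=max(cv2.findContours(m,0,2)[0],key=cv2.contourArea)[:,0]+[x,y]
            P=onplane(n,cs,0.004)
            (c,sz,a)=cv2.minAreaRect((P[:,:2]*1000).astype(np.float32))
            print(n,i,"rect",c,sz,a)
            print(' corners',cv2.boxPoints((c,sz,a)).tolist())
            k=(s.max(2)<60); vv,uu=np.nonzero(k)
            print(' dark',len(vv),C[y:y+h,x:x+w][k].min(0),C[y:y+h,x:x+w][k].max(0),np.median(C[y:y+h,x:x+w][k],0))
        else:
            Q=C[y:y+h,x:x+w].reshape(-1,3)
            for lo,hi in((.058,.075),(.05,.0575),(.038,.05)):
                q=Q[(Q[:,2]>lo)&(Q[:,2]<hi)]; print(n,'box',lo,len(q),q.mean(0) if len(q) else 0, cv2.minAreaRect((q[:,:2]*1000).astype(np.float32)) if len(q)>3 else 0)
    if n=="top":
        cv2.imwrite("pics/crop.png",cv2.resize(p[185:305,190:400,::-1],(798,456),interpolation=cv2.INTER_CUBIC))
E
```

```text
top 0 rect (486.8045349121094, -36.18562698364258) (142.65951538085938, 100.27916717529297) 0.28705546259880066
 corners [[415.2244873046875, 13.595962524414062], [415.72686767578125, -86.68195343017578], [558.3845825195312, -85.96721649169922], [557.8822021484375, 14.310699462890625]]
 dark 53 [ 0.4604 -0.1069 -0.0168] [0.5037 0.0492 0.0417] [ 0.4855 -0.0306  0.0242]
top 1 rect (534.1737060546875, -271.20050048828125) (115.84416198730469, 100.53421020507812) 4.818787097930908
 corners [[472.23370361328125, -225.97679138183594], [480.67901611328125, -326.1556396484375], [596.1137084960938, -316.4241943359375], [587.6683959960938, -216.245361328125]]
 dark 46 [ 0.5073 -0.2722  0.0084] [ 0.5523 -0.2627  0.0354] [ 0.5304 -0.2673  0.0244]
top box 0.058 348 [0.4856 0.2568 0.0632] ((542.6069946289062, 254.7528839111328), (103.28858947753906, 167.92434692382812), 88.87722778320312)
top box 0.05 139 [0.5448 0.2547 0.0537] ((545.9136962890625, 254.42933654785156), (103.45275115966797, 170.7217559814453), 89.48471069335938)
top box 0.038 482 [0.5595 0.2561 0.044 ] ((546.63330078125, 254.924255
[... 531 characters left out ...]
 5.106395721435547
 corners [[469.283447265625, -196.6777801513672], [484.07666015625, -362.22332763671875], [602.049072265625, -351.6812744140625], [587.255859375, -186.1357421875]]
 dark 52 [ 0.5051 -0.2785  0.0095] [ 0.5528 -0.2613  0.0321] [ 0.5268 -0.2684  0.0208]
scene box 0.058 254 [0.4695 0.2866 0.063 ] ((474.39874267578125, 299.6239929199219), (154.25254821777344, 262.046142578125), 47.299678802490234)
scene box 0.05 140 [0.5377 0.2553 0.0538] ((547.365478515625, 256.0627746582031), (105.37425231933594, 178.25042724609375), 88.75980377197266)
scene box 0.038 405 [0.5483 0.2595 0.0439] ((548.0593872070312, 306.4503479003906), (212.0635223388672, 175.8816680908203), 86.84410095214844)
```

View pics/crop.png

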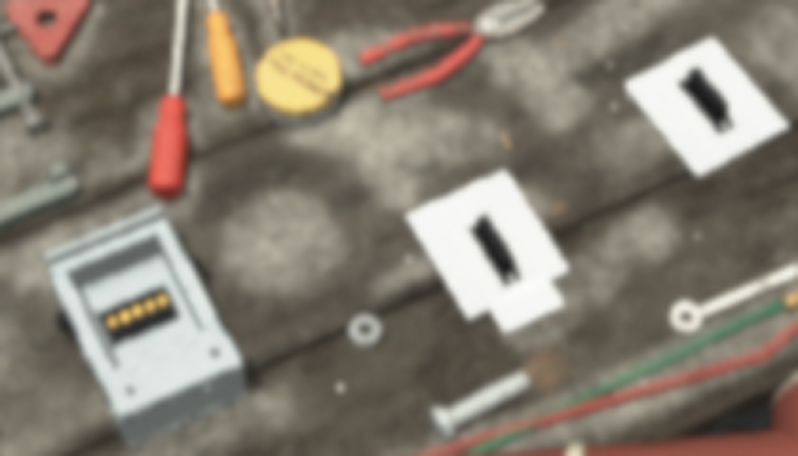

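The crop shows the white cover at (487,250), its tongue pointing to the lower right toward the robot. The plain cover at (707,105) has no tongue. The grey box at (145,325) has its hood at the bottom (robot side) and its upstand at the top. The choice holds, so I'll pick it up.

```bash
cat >> h.py <<'E'
np.set_printoptions(precision=4,suppress=True)
from scipy.spatial.transform import Rotation as Ro
def tool(yaw,tilt,s=1):  # cover axes (yaw deg, tongue-down tilt deg) -> cover R, tool R
    Rc=(Ro.from_euler('z',yaw,degrees=True)*Ro.from_euler('y',-tilt,degrees=True)).as_matrix()
    return Rc,Rc@np.diag([s,-s,-1])
E
cat > a.py <<'E'
from h import *
st=arm.get_state();print(st["eef_rot"])
for s in(1,-1):
    for P,y,t in(([.485,-.036,.022],0.3,0),([.545,.2545,.1],-1,15)):
        print(s,P,arm.inverse_kinematics(P,tool(y,t,s)[1]))
E
python3 a.py
```

```text
[[-0.9107  0.413  -0.0009]
 [ 0.413   0.9107 -0.0016]
 [ 0.0002 -0.0018 -1.    ]]
1 [0.485, -0.036, 0.022] [-13.021   -3.2373 119.4802  -0.      63.7572  76.679 ]
1 [0.545, 0.2545, 0.1] [ 20.5506  -2.081  110.9362  -6.4855  57.3181 114.3932]
-1 [0.485, -0.036, 0.022] [ -13.021    -3.2373  119.4802   -0.       63.7572 -103.321 ]
-1 [0.545, 0.2545, 0.1] [ 20.5506  -2.081  110.9362  -6.4855  57.3181 -65.6068]
```

```bash
cat > b.py <<'E'
from h import *
_,T=tool(0.3,0)
arm.reach([.485,-.036,.15],T); arm.grip(0.6,70)
print(arm.get_state()["t"])
arm.move_l([.485,-.036,.022],max_speed=.1)
print(arm.get_state()["ft_force"])
arm.grip(0.0,70)
s=arm.get_state();print(s["t"],s["position"],s["grip_width"],s["gripper_force"],s["ft_force"])
arm.move_l([.485,-.036,.15],max_speed=.12)
s=arm.get_state();print(s["t"],s["position"],s["grip_width"],s["gripper_force"],s["ft_force"])
for n in("scene","top"):
    p,d=arm.grab_frame(n); cv2.imwrite(f"pics/{n}1.png",p[:,:,::-1]); np.savez(n+"1.npz",p=p,d=d)
p=cv2.imread("pics/scene1.png")[130:280,220:420]; q=cv2.imread("pics/top1.png")[180:330,220:420]
cv2.imwrite("pics/l1.png",cv2.resize(np.hstack([p,q]),(800,300),interpolation=cv2.INTER_CUBIC))
E
python3 b.py
```

```text
2.85
[0.3393 0.0719 0.6015]
4.7583 [ 0.4854 -0.0362  0.0227] 0.10035927063943471 68.68862628936768 [-2.9507 -0.6917  5.4114]
5.975 [ 0.4842 -0.0358  0.1488] 0.09349123498016966 68.46821308135986 [-0.6522 -0.2202 -2.2575]
```

View pics/l1.png

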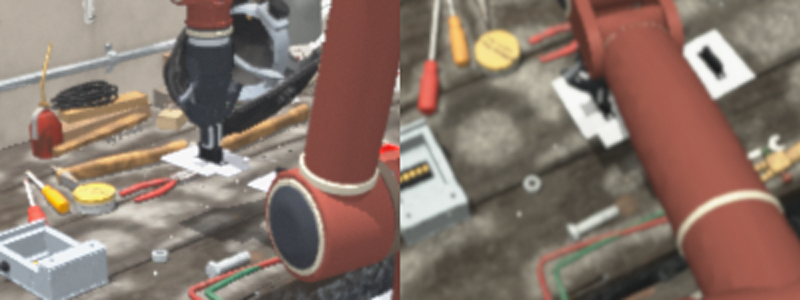

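Left crop shows the cover held level by its bar (205,160); the load reads about 2.3 N. Next is the pre-insert pose, tilted 15°, just off the hood, for one look.

```bash
cat >> h.py <<'E'
BX,BYAW=np.array([.545,.2545,0]),-0.8
RB=Ro.from_euler('z',BYAW,degrees=True).as_matrix()
TIP=np.array([-.069,0,-.016]); OFF=np.array([0,0,.0047])
def pose(tx,tz,tilt,ty=0):  # tongue tip wanted in the box frame -> TCP pose
    Rc,T=tool(BYAW,tilt)
    return BX+RB@[tx,ty,tz]+Rc@(OFF-TIP),T
def tip():
    s=arm.get_state(); T=np.array(s["eef_rot"]); Rc=T@np.diag([1,-1,-1])
    return RB.T@(np.array(s["position"])+Rc@(TIP-OFF)-BX),np.degrees(np.arccos(Rc[2,2])),s
def rep(l):
    t,a,s=tip(); print(l,"tip",t,"tilt %.2f"%a,"F",np.array(s["ft_force"]),"grip",s["grip_width"],"t",s["t"])
E
cat > c.py <<'E'
from h import *
arm.reach(*pose(-.035,.12,15)); rep("above")
arm.move_l(pose(-.035,.0515,15)[0],max_speed=.1); arm.dwell(.2); rep("pre")
for n in("scene","top"):
    p,d=arm.grab_frame(n); cv2.imwrite(f"pics/{n}2.png",p[:,:,::-1]); np.savez(n+"2.npz",p=p,d=d)
p=cv2.imread("pics/scene2.png")[180:300,160:320]; q=cv2.imread("pics/top2.png")[220:340,160:320]
cv2.imwrite("pics/l2.png",cv2.resize(np.hstack([p,q]),(800,300),interpolation=cv2.INTER_CUBIC))
E
python3 c.py
```

```text
above tip [-0.0351 -0.001   0.1197] tilt 14.95 F [ 0.8504  0.8357 -3.1864] grip 0.09636533034534611 t 7.225
pre tip [-0.0342  0.0003  0.0526] tilt 15.11 F [ 0.8532  0.253  -2.3616] grip 0.09720026607684672 t 8.2583
```

View pics/l2.png

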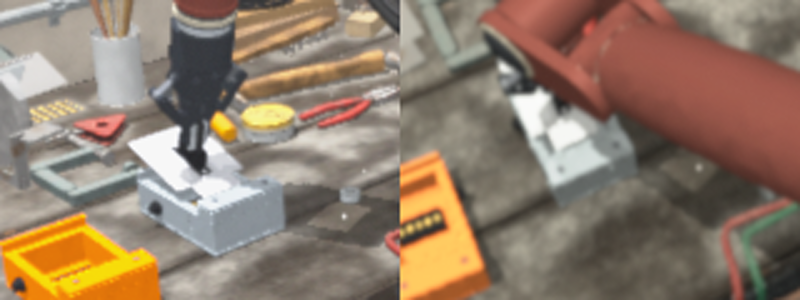

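The cover is tilted, tongue (left crop 212,185) just in front of the hood (250,195) and inside the box's width. Next I'll insert it in small steps while watching the force.

```bash
cat > d.py <<'E'
from h import *
F0=np.array(arm.get_state()["ft_force"])
arm.move_l(pose(-.035,.0490,15)[0],max_speed=.03)
for x in(-.045,-.052,-.058,-.063,-.067):
    arm.move_l(pose(x,.0490,15)[0],max_speed=.04); rep(x)
    if np.linalg.norm(arm.get_state()["ft_force"]-F0)>12: print("contact"); break
arm.dwell(.1); rep("in")
p,_=arm.grab_frame("scene"); cv2.imwrite("pics/l3.png",cv2.resize(p[200:290,190:310,::-1],(600,450),interpolation=cv2.INTER_CUBIC))
E
python3 d.py
```

```text
-0.045 tip [-0.0453  0.      0.049 ] tilt 15.01 F [-0.1805 -0.6889 -2.8971] grip 0.0931370171643259 t 9.0083
-0.052 tip [-0.0523 -0.      0.049 ] tilt 15.00 F [-0.3431 -0.0279 -1.8972] grip 0.09452493286541265 t 9.3333
-0.058 tip [-0.0583 -0.      0.0489] tilt 14.99 F [-0.1721  0.3651 -3.4443] grip 0.09855857223560394 t 9.6333
-0.063 tip [-0.0633 -0.      0.0489] tilt 14.99 F [-0.0831  0.1158 -2.977 ] grip 0.09699006445561428 t 9.9083
-0.067 tip [-0.0673 -0.      0.0489] tilt 14.99 F [ 0.2754 -0.2433 -2.1197] grip 0.09742709252286293 t 10.1583
in tip [-0.067  0.     0.049] tilt 15.01 F [ 0.612  -0.0483 -2.6277] grip 0.09644987700637615 t 10.2583
```

View pics/l3.png

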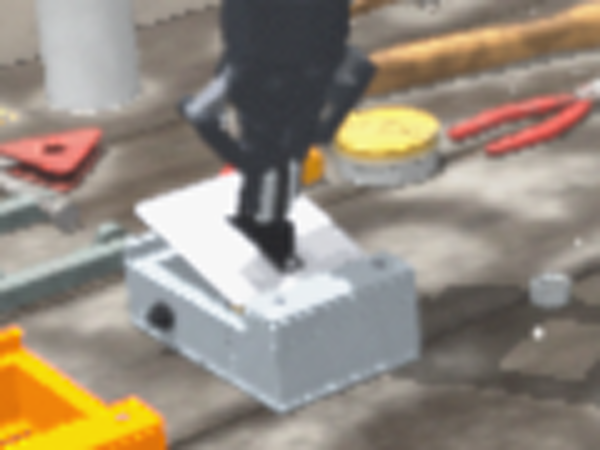

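The tongue has gone under the hood (about 300,290) with no contact force, and the far edge is still up at (140,205). Next is the swing down.

```bash
cat > e.py <<'E'
from h import *
F0=np.array(arm.get_state()["ft_force"])
for a,z in((12,.0488),(9,.0485),(6,.0481),(4,.0478),(2,.0475),(1,.0473),(0,.0471),(0,.0467)):
    P,T=pose(-.068,z,a); arm.move_l(P,T,max_speed=.03); rep(a)
    if np.linalg.norm(arm.get_state()["ft_force"]-F0)>20: print("contact"); break
arm.dwell(.2); rep("down")
p,_=arm.grab_frame("scene"); cv2.imwrite("pics/l4.png",cv2.resize(p[200:290,190:310,::-1],(600,450),interpolation=cv2.INTER_CUBIC))
E
python3 e.py
```

```text
12 tip [-0.0673 -0.0001  0.0489] tilt 12.06 F [-0.02   -0.046  -3.2074] grip 0.09309061369148487 t 10.575
9 tip [-0.0677 -0.0001  0.0484] tilt 9.07 F [ 0.0038 -0.1096 -1.7374] grip 0.09570092780189414 t 10.8583
6 tip [-0.0679 -0.      0.048 ] tilt 6.06 F [ 0.4919  0.3509 -2.502 ] grip 0.094087888474313 t 11.15
4 tip [-0.0679 -0.      0.0477] tilt 4.06 F [-0.1109 -0.807  -1.9987] grip 0.09957847127331439 t 11.4
2 tip [-0.0678 -0.      0.0474] tilt 2.06 F [ 0.5625 -0.7577 -3.058 ] grip 0.09929166077022444 t 11.65
1 tip [-0.0679 -0.      0.0472] tilt 1.01 F [-0.1435 -0.0422 -2.1766] grip 0.09334861082778388 t 11.9
0 tip [-0.0678  0.      0.0471] tilt 0.01 F [ 0.9419  0.4256 -2.6533] grip 0.09284146034473159 t 12.15
0 tip [-0.0677  0.      0.047 ] tilt 0.04 F [ 0.1139 -0.436  -0.5268] grip 0.0948576554284356 t 12.4
down tip [-0.0678 -0.      0.047 ] tilt 0.03 F [-1.3999 -0.6036  0.4783] grip 0.09593471225161461 t 12.6
```

View pics/l4.png

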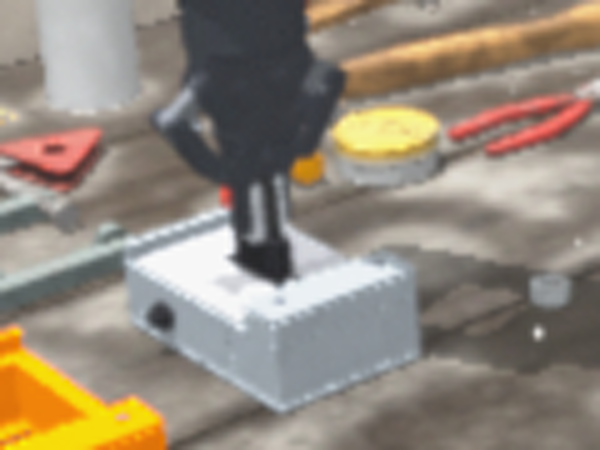

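The cover lies flat on the rim, inside the upstand (175,235), and the load has passed to the box. Next I'll release it, back off and check.

```bash
cat > f.py <<'E'
from h import *
arm.grip(0.5); rep("open")
p=np.array(arm.get_state()["position"])
arm.move_l(p+[0,0,.1],max_speed=.08)
arm.reach([.35,-.1,.3],tool(0,0)[1]); arm.dwell(.5)
for n in("scene","top"):
    p,d=arm.grab_frame(n); cv2.imwrite(f"pics/{n}5.png",p[:,:,::-1]); C=cloud(n,d)
    Q=C.reshape(-1,3); R=(Q-BX)@RB
    m=(abs(R[:,0])<.065)&(R[:,0]>-.04)&(abs(R[:,1])<.045)
    w=m&(p.reshape(-1,3).min(1)>165)&(R[:,2]<.06)
    A=np.c_[R[w][:,:2],np.ones(w.sum())];k=np.linalg.lstsq(A,R[w][:,2],rcond=None)[0]
    print(n,"plate z, slopes",k, w.sum())
    k=m&(R[:,2]>.062); print(" bar",R[k].min(0),R[k].max(0),k.sum())
p=cv2.imread("pics/scene5.png")[200:290,190:310]; q=cv2.imread("pics/top5.png")[225:315,170:290]
cv2.imwrite("pics/l5.png",cv2.resize(np.hstack([p,q]),(800,300),interpolation=cv2.INTER_CUBIC))
print(arm.get_state()["t"])
E
python3 f.py
```

```text
open tip [-0.0679  0.0001  0.0468] tilt 0.01 F [ 0.0435  0.4602 -0.3033] grip 0.4994019275280006 t 13.075
scene plate z, slopes [ 2.9534  3.358  -0.4692] 679
 bar [-0.0255 -0.0046  0.0622] [0.03   0.011  0.0788] 73
top plate z, slopes [-0.0027  0.0045  0.048 ] 778
 bar [-0.0251 -0.0046  0.0622] [0.0282 0.0079 0.0844] 73
16.65
```

View pics/l5.png

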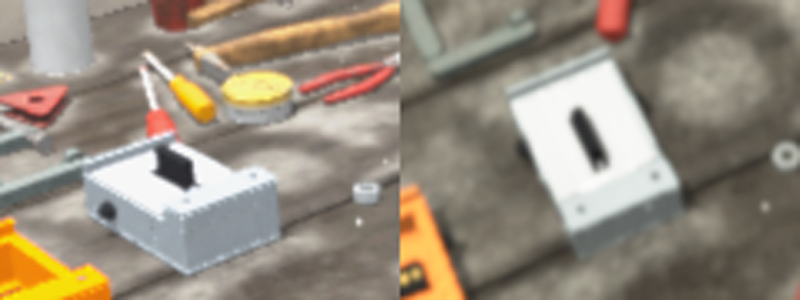

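The cover is flat (top plate at z = 48 mm, slope under 0.3°). It sits between hood and upstand, the bar centred at about x +2 mm, y +2 mm, and nothing touches it. Handing in.

```bash
python3 -c "
from workcell import arm
print(arm.finish_job())"
```

```text
the job is handed in; nothing more can be done
None
```

I hooked the tongue cover under the hood, swung it down flat on the grey box, released it and handed the job in at about 17 s of the 38 s allowed; the plain cover was never touched, and no verdict came back.

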